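Bring out the jar tray

TASK

The counter rack has three sliding trays and only one may be out at a time: first push the tray that was left part-way out fully home, then hook a fingertip behind the front lip of the tray holding two round jars and draw it all the way out to its stop. Do not grip or lift anything: leave the third tray shut, everything in the trays standing, and the other things on the counter and rack where they are.

Things in the scene. Friction and masses are not known exactly. Their poses are not given: they have to be found in the camera images.
- tray_pair (a joint): How far the tray with TWO round jars standing in it (the one to draw out) is drawn out, in m: 0 = fully home, 0.12 = fully out against its stop. It slides along its own x axis, towards -x (towards the robot) as the value grows; it resists with about 1.5 N and stays where it is left. The front is white outside and grey inside, 137 mm wide; the tray is 114 mm wide inside, and at least 70 mm of its floor behind the lip is clear.
- tray_pair_lip (a point): Middle of the top edge of the 12 mm thick upright front of the tray with TWO round jars standing in it (the one to draw out); moves with it. x points into the rack (against drawing out), y along the front, z up. Outer face 6 mm towards -x, inner face (the lip) 6 mm towards +x. Below this point: side walls' tops 20 mm, tray floor 42 mm, counter 62 mm. Counter in front of the rack is free.
- tray_tin (a joint): How far the tray left standing part-way OUT, with the square metal tin in it (the one to push home) is drawn out, in m: 0 = fully home, 0.12 = fully out against its stop. It slides along its own x axis, towards -x (towards the robot) as the value grows; it resists with about 1.5 N and stays where it is left. The front is white outside and grey inside, 137 mm wide; the tray is 114 mm wide inside, and at least 70 mm of its floor behind the lip is clear.
- tray_tin_lip (a point): Middle of the top edge of the 12 mm thick upright front of the tray left standing part-way OUT, with the square metal tin in it (the one to push home); moves with it. x points into the rack (against drawing out), y along the front, z up. Outer face 6 mm towards -x, inner face (the lip) 6 mm towards +x. Below this point: side walls' tops 20 mm, tray floor 42 mm, counter 62 mm. Counter in front of the rack is free.
- tray_single (a joint): How far the third tray, with ONE round jar in it (stays shut) is drawn out, in m: 0 = fully home, 0.12 = fully out against its stop. It slides along its own x axis, towards -x (towards the robot) as the value grows; it resists with about 1.5 N and stays where it is left. The front is white outside and grey inside, 137 mm wide; the tray is 114 mm wide inside, and at least 70 mm of its floor behind the lip is clear.
- tray_single_lip (a point): Middle of the top edge of the 12 mm thick upright front of the third tray, with ONE round jar in it (stays shut); moves with it. x points into the rack (against drawing out), y along the front, z up. Outer face 6 mm towards -x, inner face (the lip) 6 mm towards +x. Below this point: side walls' tops 20 mm, tray floor 42 mm, counter 62 mm. Counter in front of the rack is free.
- jar_a_mid (a point): Centre of a small round amber jar with a steel cap, 40 mm across and 55 mm high, standing loose in the tray of joint tray_pair.
- jar_b_mid (a point): Centre of a small round amber jar with a steel cap, 40 mm across and 55 mm high, standing loose in the tray of joint tray_pair.
- jar_c_mid (a point): Centre of a small round amber jar with a steel cap, 40 mm across and 55 mm high, standing loose in the tray of joint tray_single.
- square_tin_mid (a point): Centre of the square metal tin, 44 x 44 x 55 mm, standing loose in the tray of joint tray_tin.
- mortar: Marble bowl 100 mm across, 60 mm high, on the counter left of the robot; bystander; origin at the centre of its underside.
- scoop: Steel spoon 170 mm long lying on the counter on the right; bystander; origin on its underside.
- oil_bottle: Amber bottle 60 mm across, 150 mm high, right of the rack; bystander; origin at the centre of its underside.
- tea_box: Cardboard box 60 x 90 x 75 mm, left of the rack; bystander; origin at the centre of its underside.
There are look-alikes about, which are no part of the job. Leave any turquoise look-alike of the part that bears square_tin_mid alone.

How it is judged:
By the outcome, as a careful person would: the job done as asked, in the order asked, and still so for the second after the job is handed in, with the robot touching nothing.
It also fails if it takes over 48 s, if anything falls off the work surface, if the arm or the gripper's body presses on something with over 40 N, if the wrist force passes 120 N, or if a joint passes its speed limit or range.

ROBOT

A 7-joint arm with a two-finger parallel gripper is mounted at the origin on the work surface. World frame = base frame: x ahead of the robot, y to its left, z up, the work surface at z = 0. Lengths are in m, angles in rad, forces in N, time in s.
With the tool pointing down it reaches from about 0.35 to 0.775 m from the base axis. Payload 3.1 kg.
Tool frame: the origin (TCP) lies at the very end of the fingers, on their centre line; the grasp point (between the pads) lies 19 mm behind it; z points along the fingers, y is the direction in which the jaws open and shut (so a half turn about z gives the same grasp; the last joint's range is limited). The gripper opens to 85 mm and grips with 20 to 120 N. Pads are 22 mm wide; open, the fingers measure 114 mm over their backs; the gripper's body (76 mm by 85 mm) begins 54 mm behind the grasp point. The pads swing forward as they close: fully open they stand 13 mm farther back than shut.
Start: joints at [1.296, 0.311, 0.014, 1.512, -0.004, 1.319, -0.027], TCP at [0.127, -0.535, 0.231] pointing down, gripper open.
Joint ranges: [-2.7, 2.7], [-0.3, 1.91], [-1.27, 1.3], [0.12, 2.57], [-1.44, 4.58], [0.2, 2.03], [-3.05, 3.05]. Speed limits (rad/s): [2.79, 2.79, 3.14, 3.14, 3.14, 3.14, 3.14].

INTERFACE

Orientations are given as a rotation vector (axis times angle).
In Python, from workcell import env, viewer gives the robot as it stands.
- The arm moves only by the tool play_rows, never from a script. Its argument "moves" is text: rows parted by semicolons, each of 7 numbers parted by spaces: the shift along the tool's x, y, z in units of 40 mm (1.0 is 40 mm), then the turn, a rotation vector about the tool's x, y, z in units of 6 degrees (1.0 is 6 degrees), then the finger opening in mm, from 0 to 85.4. In form: x y z rx ry rz jaw; .... A call has 1 to 10 rows; each row shifts and turns the commanded pose from where the row before left it, along the tool's axes as they then stand; what a row does not reach is not made up. A row lasts 1/10 s, in which the tool goes at most 50 mm and 8.59 degrees, less where a joint would pass 70% of its speed; a pose out of reach is approached as far as the arm can. A call is refused whole if a number of a shift passes 1 or a number of a turn 1, either way. A call with a gripper value outside its range is refused whole. The fingers move at their own pace and stop on an object; "force" is the grip in N (left out, the last holds). Time passes only in rows, so rows that do not move let the fingers close. It gives the time, the measured TCP pose, the force and the opening at its end, in the units of the state.
- env.get_state(): the state, without advancing time (a new reading comes with each control period).
- viewer.camera(name): name is "side" or "top"; returns the picture (480x640x3 uint8, red, green, blue); there is no depth.
- viewer.camera_params(name): a dict with "fx", "fy", "cx", "cy" (pixels), "world_from_camera" (4x4, takes a point from camera to world coordinates). Camera axes: x right, y down, z forward; pixel columns grow to the right and rows downward; lengths in m; the calibration is good to about 2 mm. A picture is of the moment at which its call begins. camera_params takes no time and is no camera call.
- env.sign_off(): hands the job in, once; it reports no verdict.
The state is a dict: "clock": time; "qpos": joint angles; "joint_vel": joint speeds; "effort": joint torques, N m; "ee_pos": TCP position; "tcp_rot": TCP orientation; "contact_force": force on the tool from outside, world axes, zero at the start; "ft_torque": the same for the moment, N m; "width": finger opening in m.
Only numpy, scipy, OpenCV 4.12 (cv2) and the standard library are available. Lean on these libraries where they do the work, as an engineer would, in place of code of your own. Each camera call takes 0.05 s, during which the arm holds its last target.

## Working session

There is one attempt and no reset: what is moved stays moved. The work goes in short steps, Python scripts to look and compute and a tool call to move; the robot and the scene stay as the last step left them, time stands still between calls to the robot, and variables do not carry over. Pictures are saved under pics/ and viewed, and the job is handed in when it is done.

Besides the shell and the picture viewer there is one more tool, called as a command line: name --argument value ..., lists and objects as JSON in quotes. play_rows: Moves the arm, as the interface text tells. Its arguments: {"type":"object","properties":{"moves":{"type":"string"},"force":{"type":"number"}},"required":["moves"]}

```bash
mkdir -p pics; python3 - <<'E'
from workcell import env, viewer
import cv2, numpy as np
for n in ("top","side"):
    im=viewer.camera(n); cv2.imwrite(f"pics/{n}0.png",im[:,:,::-1])
    p=viewer.camera_params(n); print(n,{k:np.round(v,4).tolist() for k,v in p.items()})
print(env.get_state())
E
```

```text
top {'fx': 482.5132, 'fy': 482.5132, 'cx': 325.3661, 'cy': 243.7242, 'world_from_camera': [[0.0089, -0.9985, 0.0538, 0.4378], [-1.0, -0.0088, 0.003, -0.005], [-0.0025, -0.0538, -0.9985, 1.1977], [0.0, 0.0, 0.0, 1.0]]}
side {'fx': 512.5373, 'fy': 512.5373, 'cx': 319.06, 'cy': 244.0463, 'world_from_camera': [[-0.9145, -0.3144, 0.2548, 0.1743], [-0.4046, 0.7087, -0.5779, 0.7508], [0.0011, -0.6315, -0.7753, 1.0893], [0.0, 0.0, 0.0, 1.0]]}
{'clock': 0.1, 'qpos': array([ 1.29632312,  0.31166638,  0.01399804,  1.51289159, -0.00442156,
        1.31918325, -0.02721388]), 'joint_vel': array([-4.12348145e-04, -1.51348515e-03, -7.28876856e-05, -3.57906323e-03,
       -1.15688725e-03,  8.24728867e-04,  1.35020946e-03]), 'effort': array([ 9.16050667e-04, -3.80852151e+01,  1.46694244e-01, -2.31241930e+01,
        1.22384622e-02,  8.15019506e-03, -2.24128036e-05]), 'ee_pos': array([ 0.12674177, -0.53453448,  0.2303204 ]), 'tcp_rot': array([-3.11824945e+00, -3.64653009e-01,  4.94918173e-04]), 'contact_force': array([-0.15674419,  0.77225345,  0.17781785]), 'ft_torque': array([-0.00029548,  0.02816754, -0.05867534]), 'width': 0.0851381334370068}
```

View pics/top0.png

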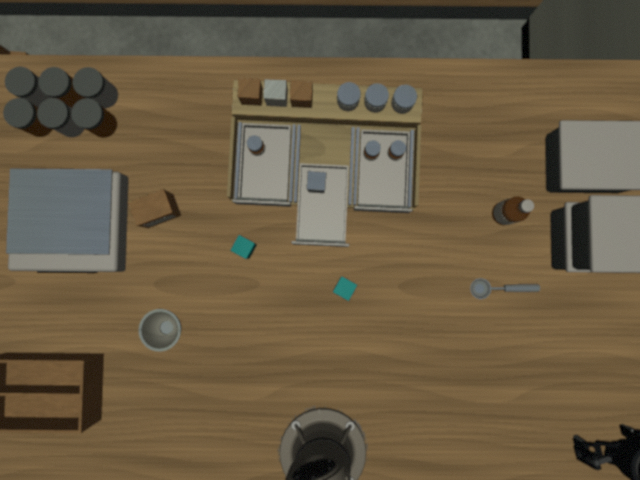

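View pics/side0.png

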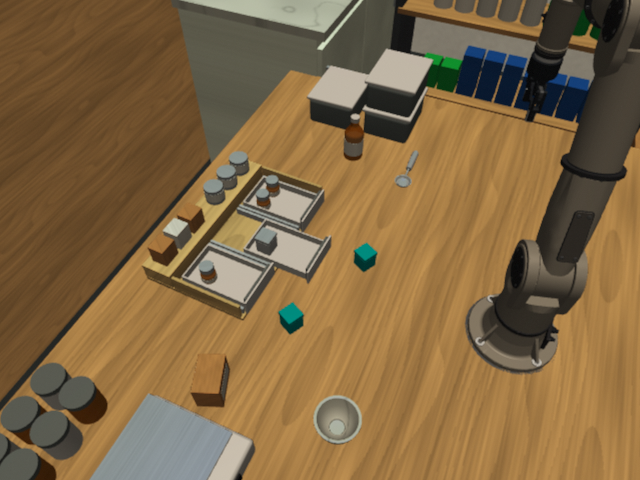

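```bash
cat > h.py <<'E'
import numpy as np
from workcell import env, viewer
def ray(n,u,v,z):
    p=viewer.camera_params(n);T=np.array(p["world_from_camera"])
    d=T[:3,:3]@np.array([(u-p["cx"])/p["fx"],(v-p["cy"])/p["fy"],1]);o=T[:3,3]
    return o+d*(z-o[2])/d[2]
def proj(n,P):
    p=viewer.camera_params(n);T=np.linalg.inv(np.array(p["world_from_camera"]))
    c=T[:3,:3]@np.array(P)+T[:3,3]; return c[0]/c[2]*p["fx"]+p["cx"],c[1]/c[2]*p["fy"]+p["cy"]
E
python3 - <<'E'
import cv2
a=cv2.imread("pics/top0.png")[110:310,225:425]; cv2.imwrite("pics/topz.png",cv2.resize(a,(800,800),interpolation=cv2.INTER_CUBIC)[:600])
cv2.imwrite("pics/topz.png",cv2.resize(cv2.imread("pics/top0.png")[115:265,225:425],(800,600),interpolation=cv2.INTER_CUBIC))
cv2.imwrite("pics/sidez.png",cv2.resize(cv2.imread("pics/side0.png")[160:310,170:370],(800,600),interpolation=cv2.INTER_CUBIC))
E
```

```text
(no output)
```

View pics/topz.png

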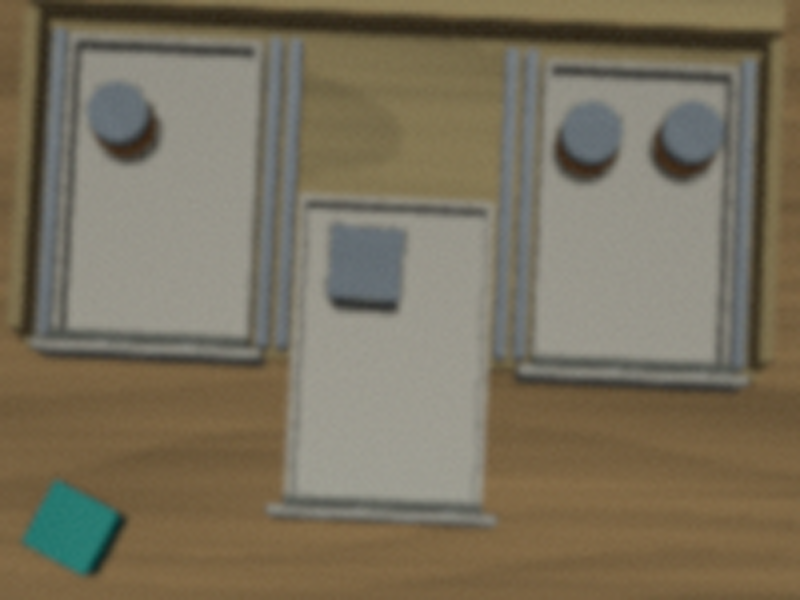

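View pics/sidez.png

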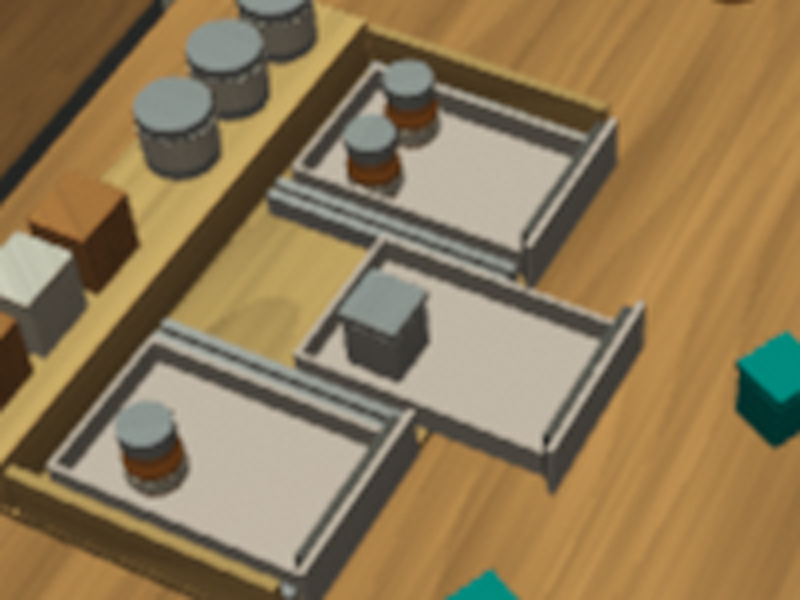

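```bash
python3 - <<'E'
from h import *
def c(x,y): return ray("top",225+(x+.5)/4-.5,115+(y+.5)/4-.5,.062)
for n,a,b in (("tin",(268,510),(497,520)),("pair",(516,370),(748,379)),("single",(31,343),(263,354))):
    A,B=c(*a),c(*b);print(n,(A+B)/2,np.linalg.norm(A-B),"yaw",np.degrees(np.arctan2(-(B-A)[0],-(B-A)[1]))-0, A,B)
for x,y in((592,130),(692,130),(120,112),(367,258)):
    print(ray("top",225+(x+.5)/4-.5,115+(y+.5)/4-.5,.02+.055))
for u,v in((243,247),(345,289)): print("teal",ray("top",u,v,.02))
# side lip ends
def s(x,y): return ray("side",170+(x+.5)/4-.5,160+(y+.5)/4-.5,.062)
print("side tin",s(641,306),s(549,440),s(612,122),s(527,238))
from scipy.spatial.transform import Rotation as R
print(R.from_rotvec(env.get_state()["tcp_rot"]).as_matrix().round(3))
E
```

```text
tin [0.49974152 0.01050341 0.062     ] 0.1350885630991261 yaw 2.001688319243578 [0.50210077 0.07800647 0.062     ] [ 0.49738227 -0.05699966  0.062     ]
pair [ 0.58425231 -0.13627093  0.062     ] 0.13724488825353579 yaw 1.7430411967496857 [ 0.58633961 -0.06768024  0.062     ] [ 0.58216501 -0.20486163  0.062     ]
single [0.59727019 0.15091278 0.062     ] 0.13765219427725522 yaw 2.2395840782711867 [0.59995979 0.21968631 0.062     ] [0.5945806  0.08213926 0.062     ]
[ 0.72710401 -0.11088108  0.075     ]
[ 0.72759014 -0.16973038  0.075     ]
[0.73554714 0.16727673 0.075     ]
[0.64997466 0.02083305 0.075     ]
teal [0.49150197 0.19979941 0.02      ]
teal [ 0.39145222 -0.05018111  0.02      ]
side tin [ 0.49685413 -0.05078891  0.062     ] [0.5064218 0.0723697 0.062    ] [ 0.58227104 -0.19875733  0.062     ] [ 0.59043754 -0.07466366  0.062     ]
[[ 0.973  0.231 -0.001]
 [ 0.231 -0.973  0.002]
 [-0.    -0.002 -1.   ]]
```

play_rows --moves "0 0 0 0 0 0.9 0; 0 0 0 0 0 0.9 0; 0 0 0 0 0 0.82 0; 0.5 -0.8 0 0 0 0 0; 0.5 -0.8 0 0 0 0 0; 0.5 -0.8 0 0 0 0 0; 0.5 -0.8 0 0 0 0 0; 0.5 -0.8 0 0 0 0 0; 0.5 -0.8 0 0 0 0 0; 0.5 -0.8 0 0 0 0 0" --force 30

```text
clock: 1.1
ee_pos: [0.2765, -0.3155, 0.231]
tcp_rot: [-3.141, 0.065, 0.001]
contact_force: [0.7, -1.0, 0.1]
width: 0.0003
```

play_rows --moves "0.434 -0.928 0 0 0 0 0; 0.434 -0.928 0 0 0 0 0; 0.434 -0.928 0 0 0 0 0; 0.434 -0.928 0 0 0 0 0; 0.434 -0.928 0 0 0 0 0; 0.434 -0.928 0 0 0 0 0; 0.434 -0.928 0 0 0 0 0; 0.434 -0.928 0 0 0 0 0; 0.434 -0.928 0 0 0 0 0; 0 0 0 0 0 0 0"

```text
clock: 2.1
ee_pos: [0.4473, 0.0171, 0.2313]
tcp_rot: [-3.136, 0.048, -0.002]
contact_force: [0.5, -0.2, 0.1]
width: 0.0002
```

play_rows --moves "0 0 0.8 0 0 0 0; 0 0 0.8 0 0 0 0; 0 0 0.8 0 0 0 0; 0 0 0.8 0 0 0 0; 0 0 0.8 0 0 0 0; 0 0 0.5 0 0 0 0; 0 0 0.4 0 0 0 0; 0 0 0 0 0 0 0"

```text
clock: 2.9
ee_pos: [0.4432, 0.0092, 0.033]
tcp_rot: [3.14, -0.066, -0.01]
contact_force: [-1.6, -0.6, -0.7]
width: -0.0004
```

```bash
python3 - <<'E'
from h import *; import cv2
a=viewer.camera("side"); cv2.imwrite("pics/s1.png",cv2.resize(a[160:310,170:370,::-1],(800,600)))
print(env.get_state()["ee_pos"],env.get_state()["contact_force"])
E
```

```text
[0.44461374 0.00951541 0.03433404] [-0.04737795 -0.04802015 -0.58412978]
```

View pics/s1.png

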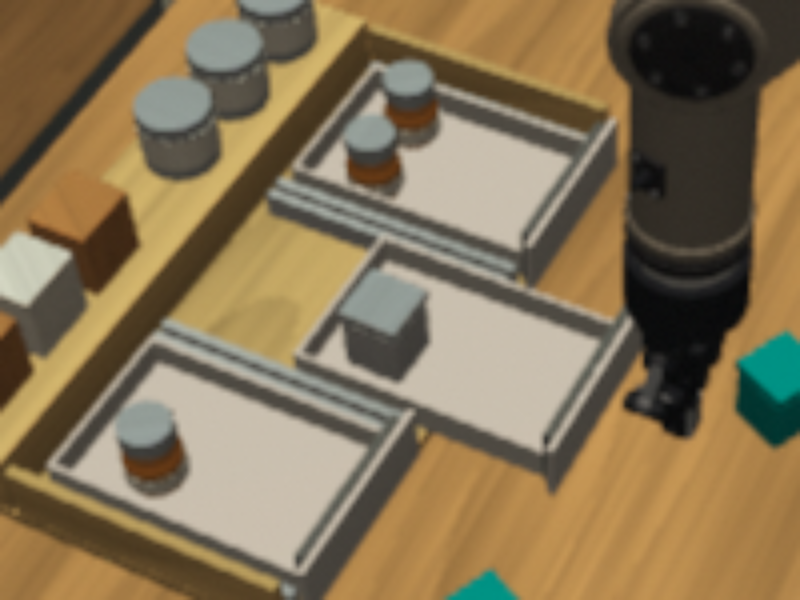

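play_rows --moves "0.3 0 0 0 0 0 0; 0.3 0 0 0 0 0 0; 0.1 0 0 0 0 0 0; 0.1 0 0 0 0 0 0; 0.1 0 0 0 0 0 0; 0.1 0 0 0 0 0 0; 0.1 0 0 0 0 0 0; 0.1 0 0 0 0 0 0; 0.15 0 0 0 0 0 0; 0.15 0 0 0 0 0 0"

```text
clock: 3.95
ee_pos: [0.5058, 0.0077, 0.035]
tcp_rot: [3.141, -0.065, -0.002]
contact_force: [-1.3, 0.3, 0.5]
width: -0.0001
```

play_rows --moves "0.2 0 0 0 0 0 0; 0.2 0 0 0 0 0 0; 0.2 0 0 0 0 0 0; 0.2 0 0 0 0 0 0; 0.2 0 0 0 0 0 0"

```text
clock: 4.45
ee_pos: [0.5465, 0.0062, 0.035]
tcp_rot: [-3.141, 0.065, 0.001]
contact_force: [-2.2, 1.2, -1.1]
width: 0.0001
```

play_rows --moves "0.15 0 0 0 0 0 0; 0.15 0 0 0 0 0 0; 0.1 0 0 0 0 0 0; 0.1 0 0 0 0 0 0; 0 0 0 0 0 0 0"

```text
clock: 4.95
ee_pos: [0.5672, 0.0049, 0.0356]
tcp_rot: [3.141, -0.066, 0.003]
contact_force: [-1.0, 0.5, -0.4]
width: -0.0001
```

```bash
python3 - <<'E'
from h import *; import cv2
a=viewer.camera("side"); cv2.imwrite("pics/s2.png",cv2.resize(a[160:310,170:370,::-1],(800,600)))
print(env.get_state()["ee_pos"],env.get_state()["contact_force"])
E
```

```text
[0.56714597 0.0047764  0.03570198] [ 0.36326063  0.3958961  -0.88171119]
```

View pics/s2.png

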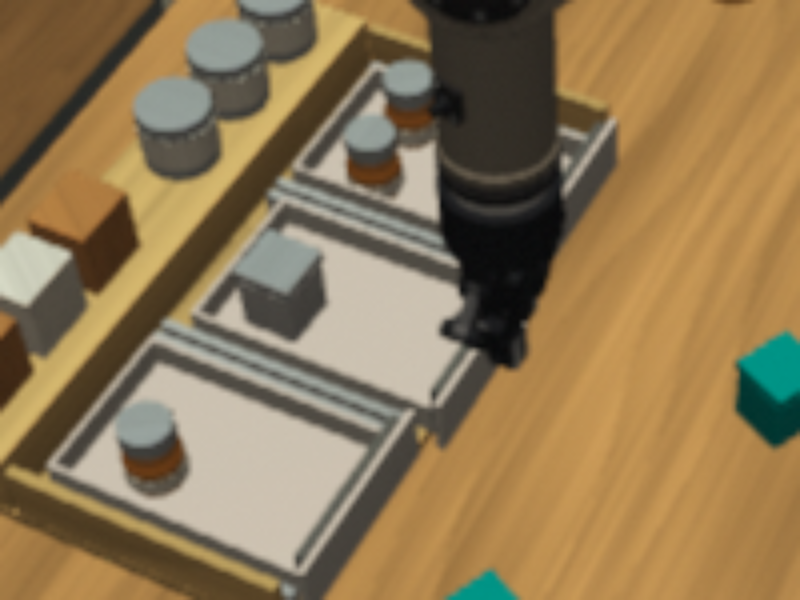

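The tin tray is nearly flush, with its near lip end at about (440,415) in the crop. I'll make small steps until the force rises.

play_rows --moves "0.05 0 0 0 0 0 0; 0.05 0 0 0 0 0 0; 0.05 0 0 0 0 0 0"

```text
clock: 5.3
ee_pos: [0.572, 0.0046, 0.0355]
tcp_rot: [3.14, -0.065, 0.0]
contact_force: [-1.6, -0.4, 1.4]
width: 0.0
```

play_rows --moves "0.05 0 0 0 0 0 0; 0.05 0 0 0 0 0 0"

```text
clock: 5.5
ee_pos: [0.5761, 0.0045, 0.0353]
tcp_rot: [3.141, -0.065, -0.0]
contact_force: [-1.6, 0.3, 1.0]
width: 0.0001
```

play_rows --moves "0.05 0 0 0 0 0 0; 0 0 0 0 0 0 0"

```text
clock: 5.7
ee_pos: [0.5785, 0.0046, 0.0352]
tcp_rot: [-3.141, 0.065, -0.001]
contact_force: [-1.3, -0.9, 0.4]
width: -0.0001
```

play_rows --moves "0.05 0 0 0 0 0 0; 0 0 0 0 0 0 0"

```text
clock: 5.9
ee_pos: [0.5802, 0.0045, 0.0352]
tcp_rot: [3.141, -0.065, 0.0]
contact_force: [-0.5, -0.3, -0.4]
width: -0.0001
```

play_rows --moves "0.05 0 0 0 0 0 0; 0 0 0 0 0 0 0"

```text
clock: 6.1
ee_pos: [0.5821, 0.0045, 0.0352]
tcp_rot: [-3.141, 0.065, -0.0]
contact_force: [-0.8, 0.2, -0.5]
width: -0.0
```

play_rows --moves "0.05 0 0 0 0 0 0; 0 0 0 0 0 0 0"

```text
clock: 6.3
ee_pos: [0.5842, 0.0044, 0.0352]
tcp_rot: [-3.141, 0.065, -0.0]
contact_force: [-1.7, -1.1, -0.2]
width: 0.0002
```

```bash
python3 - <<'E'
from h import *; import cv2
a=viewer.camera("side"); cv2.imwrite("pics/s3.png",cv2.resize(a[160:310,170:370,::-1],(800,600)))
a=viewer.camera("top"); cv2.imwrite("pics/t3.png",cv2.resize(a[115:265,225:425,::-1],(800,600)))
print(env.get_state()["ee_pos"],env.get_state()["contact_force"])
E
```

```text
[0.58418576 0.00444706 0.03525353] [-0.68462213 -0.28803822 -0.13047329]
```

View pics/s3.png

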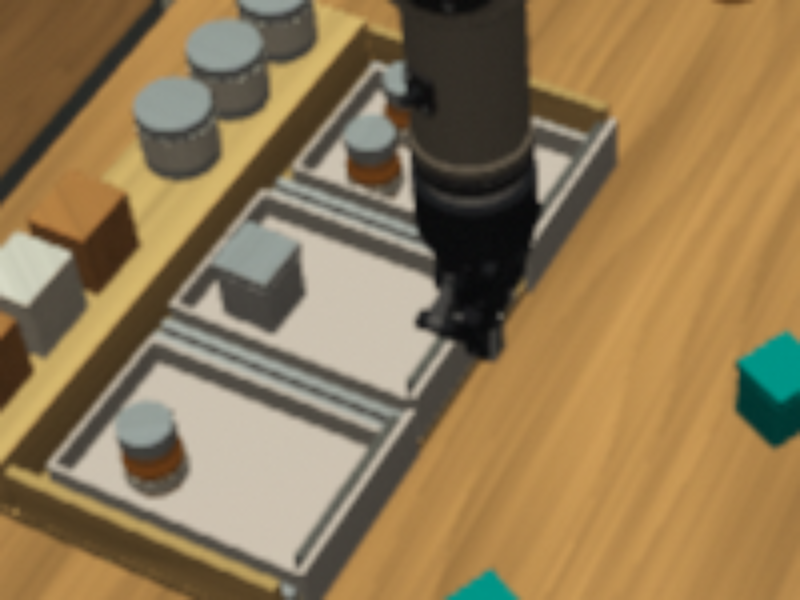

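View pics/t3.png

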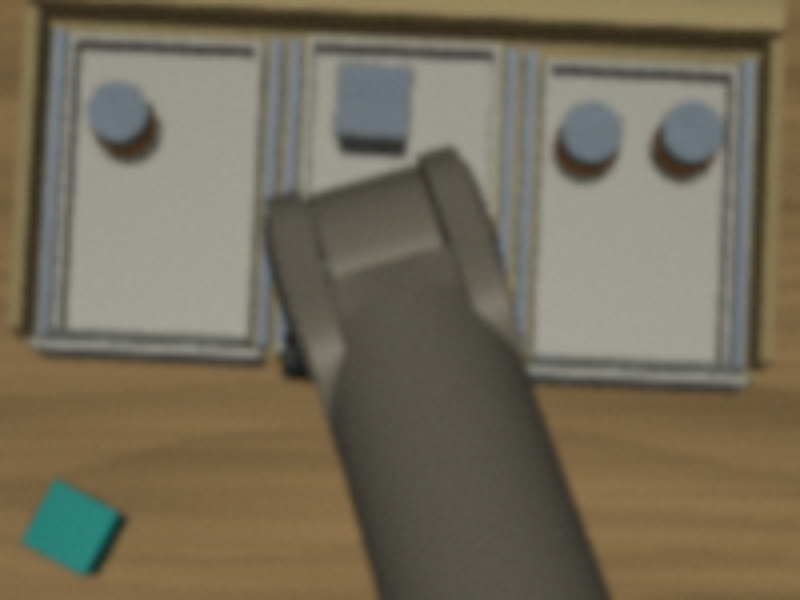

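play_rows --moves "0.05 0 0 0 0 0 0; 0 0 0 0 0 0 0"

```text
clock: 6.6
ee_pos: [0.585, 0.0044, 0.0352]
tcp_rot: [3.141, -0.065, -0.004]
contact_force: [-4.0, -0.2, 1.8]
width: 0.0003
```

play_rows --moves "0.05 0 0 0 0 0 0; 0 0 0 0 0 0 0"

```text
clock: 6.8
ee_pos: [0.585, 0.0044, 0.035]
tcp_rot: [3.14, -0.065, -0.01]
contact_force: [-7.9, -1.1, 4.6]
width: 0.0001
```

play_rows --moves "-0.2 0 0 0 0 0 0; -0.5 0 0 0 0 0 0; -0.8 0 0 0 0 0 0; -0.8 0 -0.5 0 0 0 0; -0.8 0 -0.8 0 0 0 0; -0.8 0 -0.8 0 0 0 0; 0 0 -0.5 0 0 0 0; 0 0 0 0 0 0 0"

```text
clock: 7.6
ee_pos: [0.4352, 0.0109, 0.1427]
tcp_rot: [3.14, -0.065, 0.017]
contact_force: [1.3, 0.7, -0.5]
width: -0.0002
```

```bash
python3 - <<'E'
from h import *; import cv2
a=viewer.camera("side"); cv2.imwrite("pics/s4.png",cv2.resize(a[160:310,170:370,::-1],(800,600)))
a=viewer.camera("top"); cv2.imwrite("pics/t4.png",cv2.resize(a[115:265,225:425,::-1],(800,600),interpolation=cv2.INTER_CUBIC))
print(env.get_state()["ee_pos"],env.get_state()["contact_force"])
E
```

```text
[0.43336035 0.01053386 0.13978799] [ 0.24838957 -0.68943334 -0.87037042]
```

View pics/s4.png

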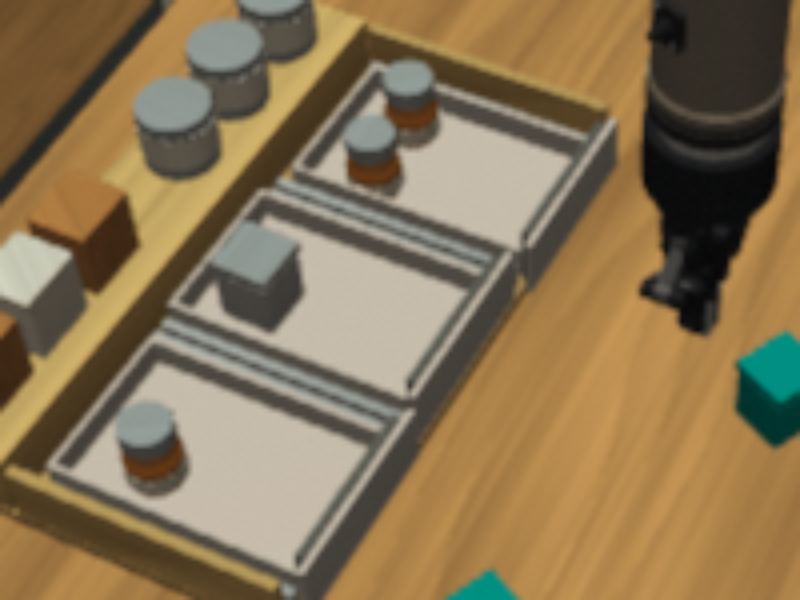

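View pics/t4.png

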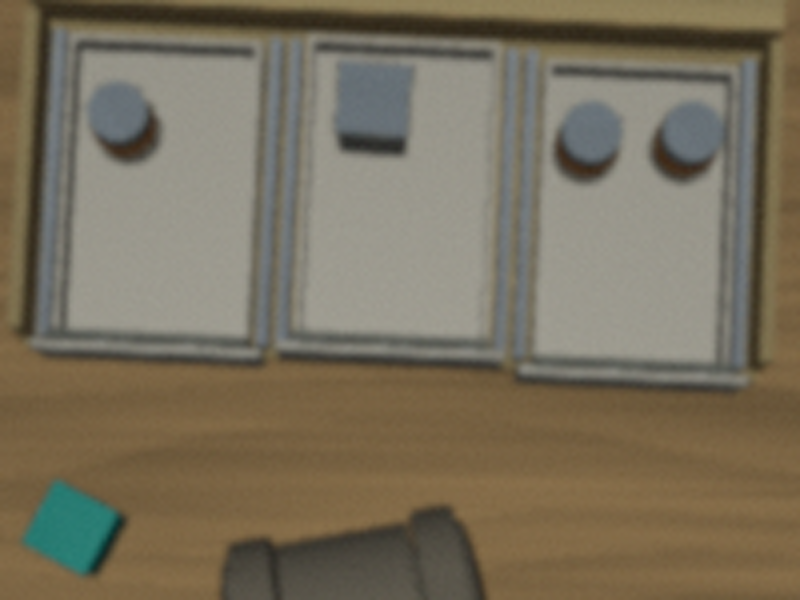

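```bash
python3 - <<'E'
from h import *; import cv2
def z(n,P):
    u,v=proj(n,P); o=(170,160) if n=="side" else (225,115)
    return (u-o[0]+.5)*4-.5,(v-o[1]+.5)*4-.5
print(z("side",[0.4334,.0105,.1398]), z("side",[0.5842,.0044,.0352]), z("side",[0.5671,.0048,.0357]),z("side",[0.4446,.0095,.0343]))
def c(x,y): return ray("top",225+(x+.5)/4-.5,115+(y+.5)/4-.5,.062)
print("tin lip",c(390,350),"pair",c(632,374.5),"single",c(147,348.5))
a=viewer.camera("side"); 
x,y=map(int,proj("side",[0.4334,.0105,.1398]))
b=cv2.resize(a[y-37:y+38,x-50:x+50,::-1],(800,600),interpolation=cv2.INTER_CUBIC); cv2.circle(b,(404,300),4,(0,0,255),-1); cv2.imwrite("pics/s5.png",np.clip(b*1.8,0,255).astype(np.uint8))
E
```

```text
(np.float64(700.455315234834), np.float64(326.87082879219133)) (np.float64(485.73866831307737), np.float64(349.5679252472113)) (np.float64(508.8607699051074), np.float64(357.7376689723735)) (np.float64(678.2881910601411), np.float64(424.83459197807815))
tin lip [0.59760624 0.00697063 0.062     ] pair [ 0.58425173 -0.13628996  0.062     ] single [0.59726937 0.15089175 0.062     ]
```

View pics/s5.png

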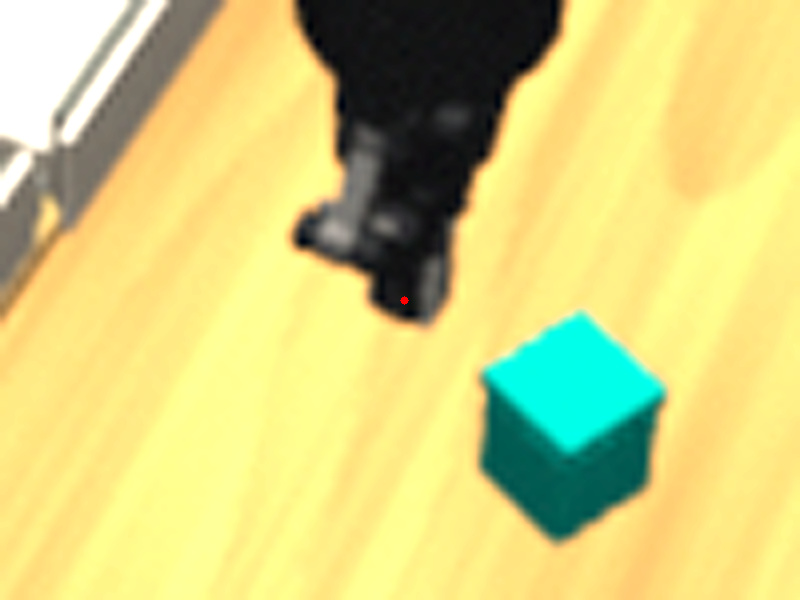

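play_rows --moves "0.706 0.498 0 0 0 0 0; 0.706 0.498 0 0 0 0 0; 0.706 0.498 0 0 0 0 0; 0.706 0.498 0 0 0 0 0; 0.706 0.498 0 0 0 0 0; 0.706 0.498 0 0 0 0 0; 0.706 0.498 0 0 0 0 0; 0 0 0 0 0 0 0; 0 0 0 0 0 0 0"

```text
clock: 8.65
ee_pos: [0.6234, -0.137, 0.1364]
tcp_rot: [-3.139, 0.067, 0.006]
contact_force: [-0.4, 0.5, -0.4]
width: 0.0001
```

```bash
python3 - <<'E'
from h import *; import cv2
a=viewer.camera("side"); cv2.imwrite("pics/s6.png",cv2.resize(a[130:280,170:370,::-1],(800,600)))
s=env.get_state();print(s["ee_pos"],s["contact_force"],s["tcp_rot"])
E
```

```text
[ 0.62303013 -0.13579897  0.13712777] [ 0.39467812 -0.2349459   0.13086405] [-3.13913692  0.06416328  0.00520673]
```

View pics/s6.png

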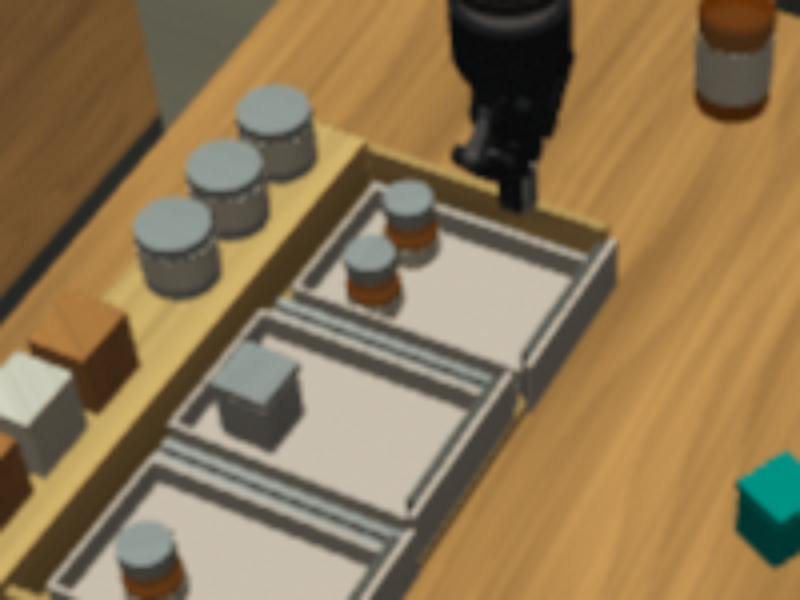

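play_rows --moves "0 0 0.6 0 0 0 0; 0 0 0.6 0 0 0 0; 0 0 0.6 0 0 0 0; 0 0 0.4 0 0 0 0; 0 0 0.2 0 0 0 0; 0 0 0.15 0 0 0 0; 0 0 0 0 0 0 0"

```text
clock: 9.4
ee_pos: [0.6237, -0.1366, 0.0372]
tcp_rot: [-3.141, 0.065, 0.0]
contact_force: [-0.6, -0.4, -0.1]
width: 0.0001
```

```bash
python3 - <<'E'
from h import *; import cv2
a=viewer.camera("side"); cv2.imwrite("pics/s7.png",cv2.resize(a[130:280,170:370,::-1],(800,600)))
s=env.get_state();print(s["ee_pos"],s["contact_force"],s["tcp_rot"])
E
```

```text
[ 0.62423716 -0.13668837  0.03787529] [ 0.4697274  -0.36805482 -0.37516699] [ 3.14080419e+00 -6.49055668e-02  1.55722758e-03]
```

View pics/s7.png

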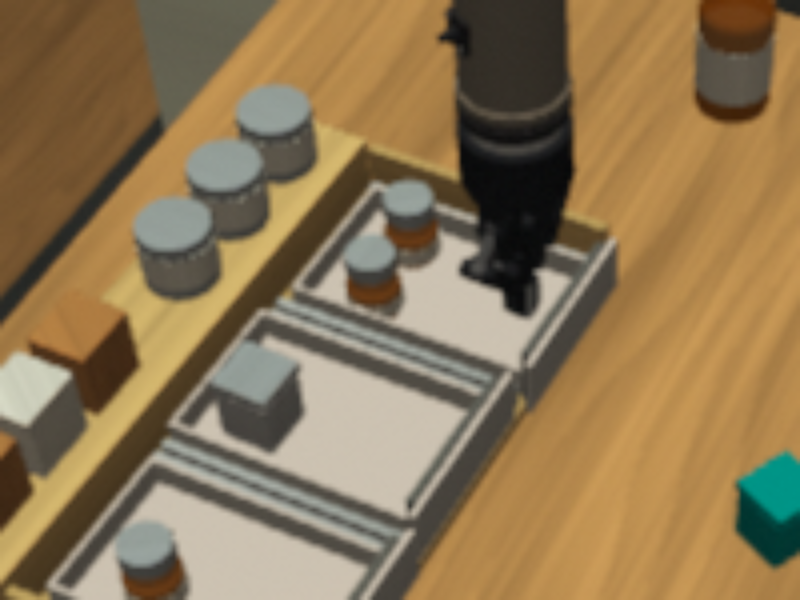

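play_rows --moves "-0.2 0 0.1 0 0 0 0; -0.2 0 0 0 0 0 0; -0.1 0 0 0 0 0 0; -0.1 0 0 0 0 0 0; -0.1 0 0 0 0 0 0; -0.1 0 0 0 0 0 0; -0.1 0 0 0 0 0 0; -0.15 0 0 0 0 0 0; -0.15 0 0 0 0 0 0; -0.15 0 0 0 0 0 0"

```text
clock: 10.45
ee_pos: [0.5696, -0.1347, 0.0336]
tcp_rot: [3.141, -0.065, 0.001]
contact_force: [2.0, -0.4, 1.5]
width: 0.0
```

play_rows --moves "-0.15 0 0 0 0 0 0; -0.15 0 0 0 0 0 0; -0.15 0 0 0 0 0 0; -0.15 0 0 0 0 0 0; -0.15 0 0 0 0 0 0; -0.15 0 0 0 0 0 0; -0.1 0 0 0 0 0 0; -0.1 0 0 0 0 0 0; 0 0 0 0 0 0 0"

```text
clock: 11.35
ee_pos: [0.5243, -0.1325, 0.0328]
tcp_rot: [-3.141, 0.065, 0.004]
contact_force: [-0.5, 0.1, -0.1]
width: 0.0001
```

```bash
python3 - <<'E'
from h import *; import cv2
a=viewer.camera("side"); cv2.imwrite("pics/s8.png",cv2.resize(a[130:280,190:390,::-1],(800,600)))
s=env.get_state();print(s["ee_pos"],s["contact_force"],s["tcp_rot"])
E
```

```text
[ 0.52445027 -0.13229032  0.03276668] [-0.47025127 -0.12447198 -1.14509936] [-3.14026898  0.06513207  0.00436345]
```

View pics/s8.png

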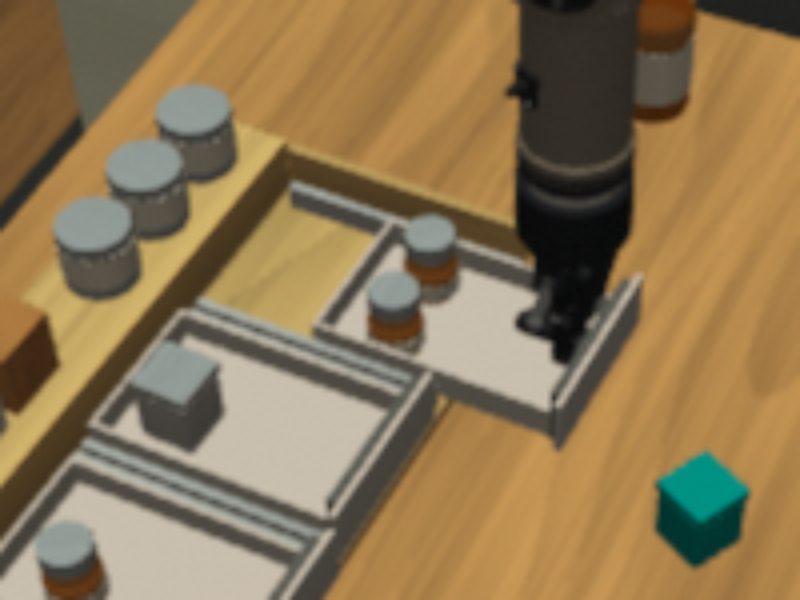

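play_rows --moves "-0.1 0 0 0 0 0 0; -0.15 0 0 0 0 0 0; -0.15 0 0 0 0 0 0; -0.15 0 0 0 0 0 0; -0.15 0 0 0 0 0 0; -0.1 0 0 0 0 0 0; -0.1 0 0 0 0 0 0; 0 0 0 0 0 0 0"

```text
clock: 12.2
ee_pos: [0.4941, -0.1312, 0.0343]
tcp_rot: [-3.141, 0.065, -0.015]
contact_force: [8.5, 0.8, -5.9]
width: 0.0001
```

play_rows --moves "-0.06 0 0 0 0 0 0; -0.06 0 0 0 0 0 0; 0 0 0 0 0 0 0"

```text
clock: 12.5
ee_pos: [0.4943, -0.1312, 0.0354]
tcp_rot: [3.141, -0.064, 0.031]
contact_force: [16.1, -0.8, -10.7]
width: -0.0001
```

play_rows --moves "-0.06 0 0 0 0 0 0; -0.06 0 0 0 0 0 0; 0 0 0 0 0 0 0"

```text
clock: 12.8
ee_pos: [0.4944, -0.1312, 0.0366]
tcp_rot: [3.14, -0.063, 0.047]
contact_force: [22.7, -0.4, -13.4]
width: -0.0004
```

play_rows --moves "0.2 0 0 0 0 0 0; 0.2 0 0 0 0 0 0; 0.2 0 0 0 0 0 0; 0.1 0 0 0 0 0 0; 0 0 0 0 0 0 0"

```text
clock: 13.3
ee_pos: [0.5079, -0.132, 0.0329]
tcp_rot: [-3.141, 0.065, 0.002]
contact_force: [0.3, -0.2, -0.2]
width: 0.0002
```

```bash
python3 - <<'E'
from h import *; import cv2
a=viewer.camera("side"); cv2.imwrite("pics/s9.png",cv2.resize(a[130:280,190:390,::-1],(800,600)))
a=viewer.camera("top"); cv2.imwrite("pics/t9.png",cv2.resize(a[115:265,225:425,::-1],(800,600),interpolation=cv2.INTER_CUBIC))
s=env.get_state();print(s["ee_pos"],s["contact_force"],s["tcp_rot"])
E
```

```text
[ 0.50738893 -0.13197409  0.03288133] [ 0.30193368 -0.01234499  0.7294164 ] [-3.14084347e+00  6.52098807e-02  2.79690212e-03]
```

View pics/s9.png

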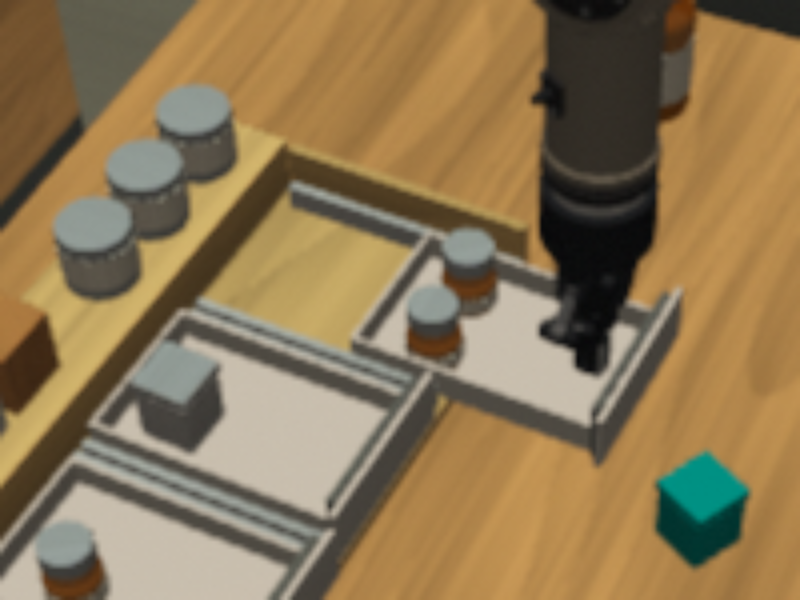

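View pics/t9.png

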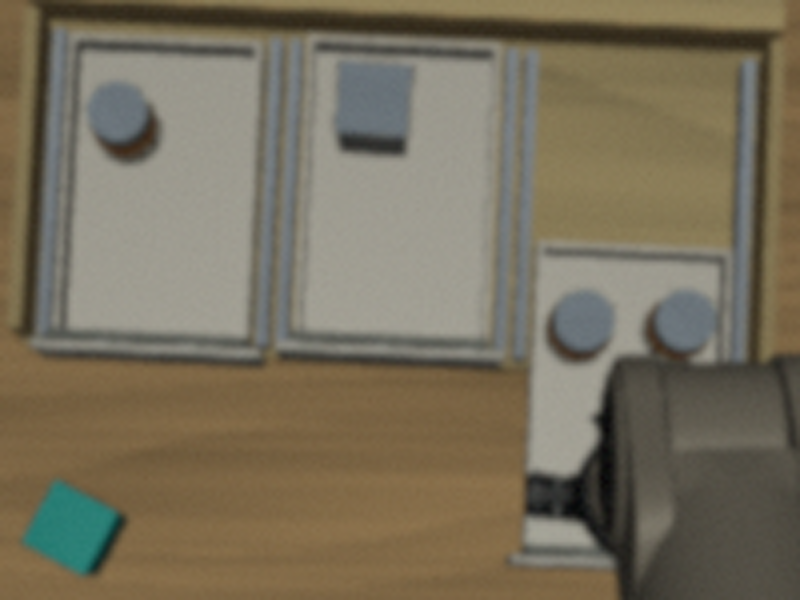

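```bash
python3 - <<'E'
from h import *
def c(x,y,z=.062): return ray("top",225+(x+.5)/4-.5,115+(y+.5)/4-.5,z)
def s(x,y): return ray("side",190+(x+.5)/4-.5,130+(y+.5)/4-.5,.062)
print("home L",c(516,370),"now L",c(510,559)); print("side",s(598,415),s(680,293)); print("back wall",c(635,252,.042)-c(642,70,.042))
E
```

```text
home L [ 0.58633961 -0.06768024  0.062     ] now L [ 0.47446776 -0.06479311  0.062     ]
side [ 0.47832366 -0.06934325  0.062     ] [ 0.46877377 -0.19468876  0.062     ]
back wall [-0.11150049  0.00397667  0.        ]
```

play_rows --moves "0 0 -0.3 0 0 0 0; 0 0 -0.7 0 0 0 0; 0 0 -0.9 0 0 0 0; 0 0 -0.9 0 0 0 0; 0 0 -0.9 0 0 0 0; -0.8 0 -0.2 0 0 0 0; -0.8 0 0 0 0 0 0; -0.8 0 0 0 0 0 0; 0 0 0 0 0 0 0"

```text
clock: 14.3
ee_pos: [0.4076, -0.128, 0.1894]
tcp_rot: [3.139, -0.068, -0.007]
contact_force: [0.5, -0.2, -0.1]
width: -0.0004
```

```bash
python3 - <<'E'
from h import *; import cv2
a=viewer.camera("side"); cv2.imwrite("pics/s10.png",a[:,:,::-1])
a=viewer.camera("top"); cv2.imwrite("pics/t10.png",cv2.resize(a[115:265,225:425,::-1],(800,600),interpolation=cv2.INTER_CUBIC))
s=env.get_state();print(s["ee_pos"],s["contact_force"],s["clock"])
E
```

```text
[ 0.41216305 -0.1282063   0.19016491] [ 0.21501748 -0.55042501 -0.06877566] 14.4
```

View pics/s10.png

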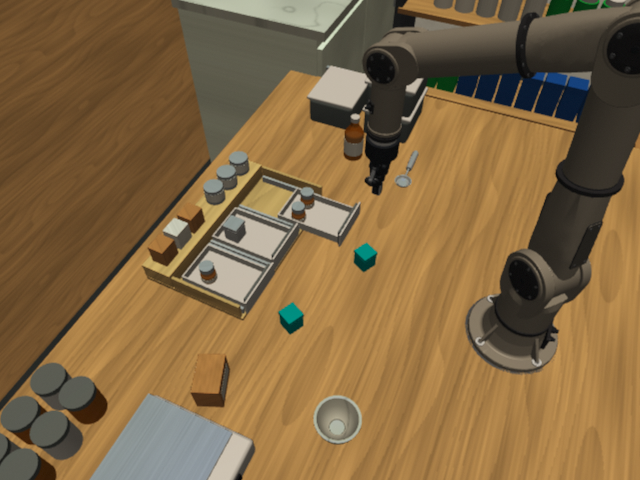

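View pics/t10.png

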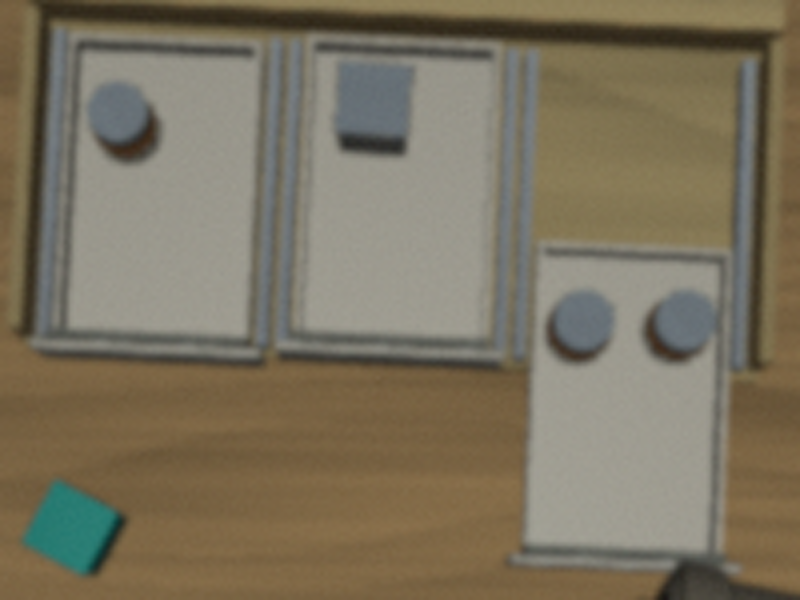

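```bash
python3 - <<'E'
from workcell import env
print(env.sign_off())
E
```

```text
the job is handed in; nothing more can be done
None
```

I pushed the tin tray home until it hit its stop. Then I hooked the closed fingertips behind the lip of the two-jar tray and drew it out until it would go no further. I handed the job in at 14.4 s with the arm clear of everything.

**Last checks:**
- **Tin tray:** the push force rose to about 8 N while the tray stayed put, so it is against its stop.
- **Two-jar tray:** it stopped against a pull of about 23 N. The final pictures show both jars standing.
- **Everything else:** the one-jar tray and its jar, the tin and the left teal cube look unmoved in the close-up views. The second teal cube, bottle, spoon, bowl and box show no visible shift in the side picture, but I did not measure them.

**Readings that disagreed:**
- **Draw distance:** the cameras gave only about 112 mm of travel for the two-jar tray, not 120 mm. Measured from the line of the tin tray's home position it comes to about 120 mm, so it probably started about 8 mm ajar.
- **One-jar tray:** by the same measure it stands about 4 mm proud, as it did at the start. I left it alone.
- **Camera offset:** lip positions seen by the cameras and those felt by the fingers differed by about 5 mm in x. The offset was the same for both trays, so it did not affect the result.

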